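# Unlock the turntable that carries the brass plate

### The job

On the lab bench, unlock the indexing turntable that carries the upright brass plate: pull its red plunger knob straight up, give it a quarter turn so that it drops into its rest notch and stays retracted, and let go of it. Leave the other turntable's black plunger locked.

Things in the scene. Friction and masses are not known exactly. Their poses are not given: they have to be found in the camera images.
- red_knob (a point): grip point of the red plunger knob, on the turntable with the brass plate. Red bar: 46 x 16 x 30 mm along its x, y, z; point on its turning axis (z up), 10 mm below its top, 94 mm above the table when locked. Pinch its 16 mm from above. Steel collar, 34 mm square, top 28 mm below the point. When locked, the disc (180 mm) has its centre 80 mm off along +x; brass plate 90 mm off, top 115 mm high.
- red_lift (a joint): how far the red plunger is pulled up, m: 0 locked, 0.024 at its upper stop. A spring pulls it down with 4 N at 0, rising to 8.8 N at the stop. It can be turned only when up by more than about 0.015; 0.018 to 0.022 is a good height. In the rest notch it stands at about 0.010.
- red_turn (a joint): angle of the red knob about its vertical axis, rad: 0 locked, positive anticlockwise from above, free within +-2.1 when pulled up. Its cross pin falls into the V-shaped rest notch at a quarter turn either way (+-1.57): released between 1.3 and 1.85 (either sign) it centres itself there. Between 0.5 and 1.0 it would only perch on the collar, up by 0.0145; near 0 it drops back home.
- black_knob (a point): the same point on the black plunger knob of the other turntable (it carries a steel cylinder on a white foot), built alike and locked; it is to stay down.
Things that resemble listed ones, but are neither listed nor needed, are in the scene too. What is shaped like the part that bears red_knob but turquoise is not meant.

How it is judged:
By the outcome, as a careful person would: the job done as asked, in the order asked, and still so for the second after the job is handed in, with the robot touching nothing.
It also fails if it takes over 35 s, if anything falls off the work surface, if the arm or the gripper's body presses on something with over 40 N, if the wrist force passes 120 N, or if a joint passes its speed limit or range.

### The arm

A 7-joint arm with a two-finger parallel gripper is mounted at the origin on the work surface. World frame = base frame: x ahead of the robot, y to its left, z up, the work surface at z = 0. Lengths are in m, angles in rad, forces in N, time in s.
With the tool pointing down it reaches from about 0.4 to 0.875 m from the base axis. Payload 19.3 kg.
Tool frame: the origin (TCP) lies at the very end of the fingers, on their centre line; the grasp point (between the pads) lies 19 mm behind it; z points along the fingers, y is the direction in which the jaws open and shut (so a half turn about z gives the same grasp; the last joint's range is limited). The gripper opens to 85 mm and grips with 20 to 120 N. Pads are 22 mm wide; open, the fingers measure 114 mm over their backs; the gripper's body (76 mm by 85 mm) begins 54 mm behind the grasp point. The pads swing forward as they close: fully open they stand 13 mm farther back than shut.
Start: joints at [-1.299, 0.521, -0.036, 1.599, 0.021, 1.021, -0.113], TCP at [0.21, 0.589, 0.231] pointing down, gripper open.
Joint ranges: [-2.91, 2.91], [-0.3, 2.13], [-1.5, 1.42], [0.17, 2.43], [-1.26, 4.41], [0.16, 1.93], [-2.52, 2.52]. Speed limits (rad/s): [1.89, 1.89, 2.39, 2.39, 3.01, 3.01, 3.01].

### API

Orientations are given as [roll, pitch, yaw] about the fixed x, y, z axes, in that order (R = Rz(yaw) Ry(pitch) Rx(roll)).
In Python, from workcell import bot gives the robot as it stands. The module is installed in compiled form; this text tells all that it offers.
- The arm moves only by the shell command python3 -m inch 'ROWS' [FORCE]. ROWS is JSON, a list of rows, each an object of numbers: "dx", "dy", "dz": the shift along the tool's x, y, z in mm; "rx", "ry", "rz": the turn, a rotation vector about the tool's x, y, z in rad; "hand": the closure, from -1 (fully open) to 1 (shut), so that 0 is half open. In form: [{"dx": .., "dy": .., "dz": .., "rx": .., "ry": .., "rz": .., "hand": ..}, ...]. A call has 1 to 10 rows; each row shifts and turns the commanded pose from where the row before left it, along the tool's axes as they then stand; what a row does not reach is not made up. A row lasts 1/10 s, in which the tool goes at most 50 mm and 8.59 degrees, less where a joint would pass 70% of its speed; a pose out of reach is approached as far as the arm can. A call with a gripper value outside its range is refused whole. The fingers move at their own pace and stop on an object; FORCE is the grip in N (left out, the last holds). Time passes only in rows, so rows that do not move let the fingers close. It gives the time, the measured TCP pose, the force and the opening at its end, in the units of the state.
- bot.observe(): the state, without advancing time (a new reading comes with each control period).
- bot.grab_frame(name): name is "scene" or "top" or "wrist"; returns (picture, depth): 400x640x3 uint8, red, green, blue; 400x640 float32, m along the optical axis (not along the pixel's ray), 0 where there is no reading.
- bot.get_calibration(name): a dict with "vertical_fov" (degrees; the focal length in pixels is half the picture's height over the tangent of half this angle, whatever the lens; pixels are square), "cx", "cy" (the principal point, pixels), "k1" (the pictures are not rectified: a ray, as slopes to the right and down, at radius r is drawn at 1 + k1 r^2 times it, then the intrinsics apply), "origin" and "orientation" of the camera in the world. Camera axes: x right, y down, z forward; pixel columns grow to the right and rows downward; lengths in m; the calibration is good to about 2 mm. A picture is of the moment at which its call begins: read the wrist's pose just before it. get_calibration takes no time and is no camera call; for the wrist camera it gives the pose at the moment of the call.
- bot.job_done(): hands the job in, once; it reports no verdict.
Trained networks look in the newest picture that a camera, given by its name, has taken for a name from the list of things; names that differ only in an ending like _2 or _b are one class to them, and where a whole thing is asked for, a point or a joint stands for the part that bears it (a point fixed in the world has none). Each returns a list of dicts, best first, with "score" (0 to 1); they miss things now and then, are a little off and sometimes report something else, mostly with a low value. They report only what shows in the picture. A call takes as long as a camera call. They do not tell look-alikes from the thing itself.
- bot.trace(camera, target): "region" (400x640 bool, what is visible of it) and "box" ([left, top, right, bottom] in pixels, round what is visible of it).
- bot.tip_of(camera, target): "centre" ([row, column] in pixels: a listed point, or the origin of a listed thing).
The state is a dict: "clock": time; "qpos": joint angles; "qd": joint speeds; "joint_efforts": joint torques, N m; "position": TCP position; "tool_rot": TCP orientation; "force": force on the tool from outside, world axes, zero at the start; "moment": the same for the moment, N m; "grip_width": finger opening in m.
Only numpy, scipy, OpenCV 4.12 (cv2) and the standard library are available. Lean on these libraries where they do the work, as an engineer would, in place of code of your own. Each camera call takes 0.05 s, during which the arm holds its last target.

## Working session

There is one attempt and no reset: what is moved stays moved. The work goes in short steps, Python scripts to look and compute and a shell command to move; the robot and the scene stay as the last step left them, time stands still between calls to the robot, and variables do not carry over. Pictures are saved under pics/ and viewed, and the job is handed in when it is done.

```bash
mkdir -p pics; cat > h.py <<'E'
import numpy as np, cv2
from scipy.spatial.transform import Rotation as R
from workcell import bot
def ray(c,u,v):
    f=200/np.tan(np.radians(c['vertical_fov'])/2)
    K=np.array([[f,0,c['cx']],[0,f,c['cy']],[0,0,1.]])
    p=np.array([[[float(u),float(v)]]])
    xy=cv2.undistortPoints(p,K,np.array([c['k1'],0,0,0.]))[0,0]
    return np.array([xy[0],xy[1],1.])
def Rc(c):
    o=np.array(c['orientation'],float)
    return o if o.shape==(3,3) else (R.from_quat(o).as_matrix() if o.size==4 else R.from_euler('xyz',o).as_matrix())
def atz(c,u,v,z):
    d=Rc(c)@ray(c,u,v); o=np.array(c['origin']); return o+d*(z-o[2])/d[2]
def atd(c,u,v,d): return np.array(c['origin'])+Rc(c)@(ray(c,u,v)*d)
E
python3 - <<'E'
from h import *
print(bot.observe())
for n in ['scene','top','wrist']:
    im,d=bot.grab_frame(n); cv2.imwrite(f'pics/{n}0.png',im[:,:,::-1]); c=bot.get_calibration(n); print(n,c)
    if n!='wrist' or 1:
        for t in ['red_knob','black_knob']:
            for k in bot.tip_of(n,t)[:3]:
                v,u=k['centre']; print(t,k['score'],u,v,atz(c,u,v,.094).round(4), atd(c,u,v,d[int(v),int(u)]).round(4))
E
```

```text
{'clock': 0.0, 'qpos': array([-1.29918516,  0.52196668, -0.03633467,  1.60002015,  0.02120399,
        1.02108479, -0.11280684]), 'qd': array([ 0.00196023, -0.00027586, -0.00063139,  0.00169688, -0.0013059 ,
        0.00140139, -0.00051393]), 'joint_efforts': array([-2.67355481e-04, -9.27113843e+01,  1.98018126e+00, -3.69924259e+01,
        1.78938895e-02,  8.15653300e-03,  1.71056752e-05]), 'position': array([0.20941489, 0.58851313, 0.2307508 ]), 'tool_rot': array([-3.14050162e+00,  7.79784828e-05,  2.79977333e+00]), 'force': array([-0.26792537,  0.77465907, -0.99508647]), 'moment': array([-0.02512198, -0.02202622,  0.00561773]), 'grip_width': 0.0854231633733688}
scene {'vertical_fov': 51.696866514360295, 'cx': 318.24446406109865, 'cy': 199.40365161585567, 'k1': -0.06961103367808413, 'origin': array([1.2416444 , 0.10530556, 0.59803862]), 'orientation': array([-2.13392259e+00,  1.10417738e-03,  1.69204405e+00])}
red_knob 0.48 201.4 210.0 [ 0.5235 -0.243   0.094 ] [ 0.5368 -0.2366  0.1033]
red_knob 0.44 349.6 166.6 [0.2797 0.0702 0.094 ] [0.2936 0.0708 0.1013]
red_knob 0.42 228.3 157.
[... 225 characters left out ...]
0.02678657894875899, 'origin': array([0.33962381, 0.010409  , 1.05793132]), 'orientation': array([-3.06955991e+00, -3.00202738e-03, -1.54610291e+00])}
red_knob 0.62 435.2 257.0 [ 0.2767 -0.2649  0.094 ] [ 0.2772 -0.2623  0.1029]
red_knob 0.59 291.5 249.4 [0.2856 0.0647 0.094 ] [0.2861 0.0642 0.1021]
red_knob 0.52 422.9 146.7 [ 0.5315 -0.2352  0.094 ] [ 0.5297 -0.2328  0.1032]
black_knob 0.65 229.6 132.4 [0.5539 0.2172 0.094 ] [0.5508 0.2142 0.1079]
wrist {'vertical_fov': 62.66584898309914, 'cx': 320.3964749196837, 'cy': 200.2659271459925, 'k1': -0.036856992573734586, 'origin': array([0.1338125 , 0.61539097, 0.37402457]), 'orientation': array([2.82166515e+00, 2.78949744e-05, 1.22836556e+00])}
```

View pics/scene0.png

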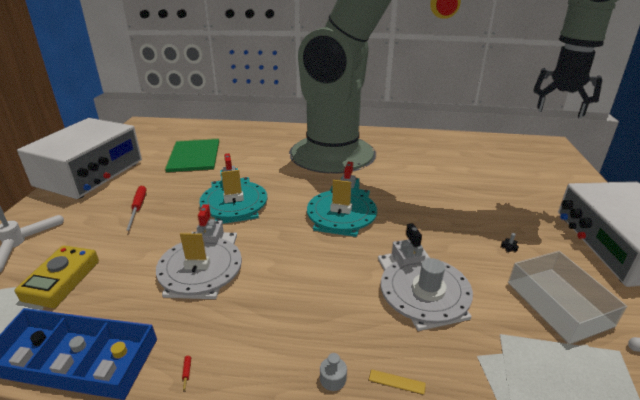

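View pics/top0.png

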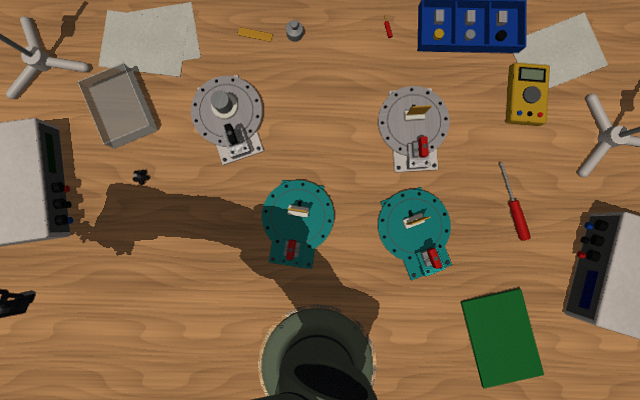

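```bash
python3 - <<'E'
import cv2
a=cv2.imread('pics/top0.png')[90:290,330:530]; b=cv2.imread('pics/scene0.png')[130:290,100:300]
b=cv2.resize(b,None,fx=2,fy=2,interpolation=2);a=cv2.resize(a,None,fx=2,fy=2,interpolation=2)
b=cv2.copyMakeBorder(b,0,80,0,0,0)
cv2.imwrite('pics/crop0.png',cv2.hconcat([a,b]))
E
```

```text
(no output)
```

View pics/crop0.png

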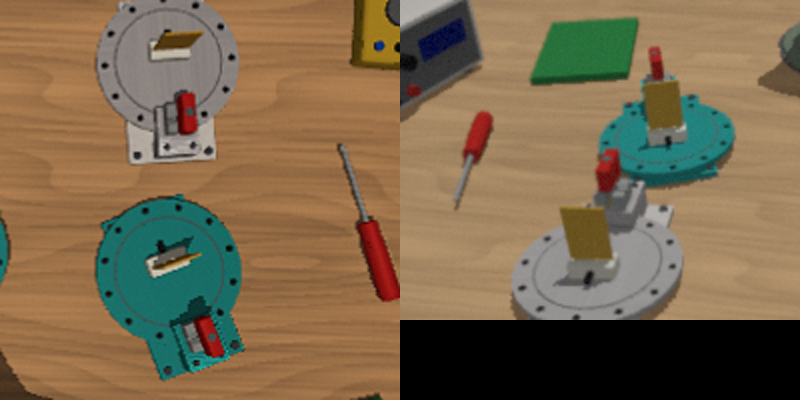

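The grey-based unit at top (423,147) / scene (203,215) carries the brass plate and a red knob. The two look-alikes at top (291,249) and (435,257) are turquoise, so they are not meant. The black knob is at top (230,132). Next I measure the pose of the red bar.

```bash
cat > m.py <<'E'
from h import *
def redpts(n,box,im,d,c,near,r=.05):
    P=[];U=[]
    l,t,rr,b=box
    for v in range(t,b):
        for u in range(l,rr):
            p=im[v,u].astype(int)
            if p[0]>90 and p[0]>2.2*p[1] and p[0]>2.2*p[2] and d[v,u]>0:
                q=atd(c,u,v,d[v,u])
                if np.hypot(*(q-near)[:2])<r: P.append(q);U.append((u,v))
    return np.array(P),np.array(U)
E
python3 - <<'E'
from m import *
near=np.array([.53,-.236,.094])
im,d=bot.grab_frame('top');c=bot.get_calibration('top')
P,U=redpts('top',(400,125,445,170),im,d,c,near)
print(len(P),P.min(0),P.max(0),np.median(P,0))
T=np.array([atz(c,u,v,.104) for (u,v),p in zip(U,P) if p[2]>.095])
r=cv2.minAreaRect((T[:,:2]*1000).astype(np.float32));print(len(T),r)
print('disc ctr approx',atz(c,413,121,.03))
im,d=bot.grab_frame('scene');c=bot.get_calibration('scene')
P,U=redpts('scene',(180,190,230,240),im,d,c,near)
print(len(P),P.min(0),P.max(0),np.median(P,0))
g=bot.trace('top','red_knob')
for k in g:print(k['score'],k['box'])
E
```

```text
114 [ 0.51023234 -0.25938603  0.01883997] [ 0.57384075 -0.22788043  0.10920552] [ 0.52897868 -0.23481032  0.10379703]
112 ((531.2481079101562, -235.40731811523438), (42.76572799682617, 16.0913028717041), 4.829695224761963)
disc ctr approx [ 0.60858722 -0.22624951  0.03      ]
172 [ 0.51409373 -0.24104467  0.07214222] [ 0.55712148 -0.22600989  0.10298202] [ 0.54395727 -0.23012567  0.09478455]
0.73 [416.7, 138.2, 430.2, 156.1]
0.6 [428.1, 247.3, 441.6, 267.1]
0.53 [285.8, 236.9, 293.6, 260.0]
```

```bash
cat > plan.py <<'E'
from h import *
def sim(p,Rm,rows):
    # assume shift along axes as they stand at row start, then turn
    for r in rows:
        p=p+Rm@(np.array([r.get('dx',0),r.get('dy',0),r.get('dz',0)])/1000); Rm=Rm@R.from_rotvec([r.get('rx',0),r.get('ry',0),r.get('rz',0)]).as_matrix()
    return p,Rm
E
python3 - <<'E'
from plan import *
s=bot.observe();p=s['position'];Rm=R.from_euler('xyz',s['tool_rot']).as_matrix()
W=[np.array([.48,.15,.235]),np.array([.53,-.236,.215])]
pts=[]
a=p
for w,n in zip(W,(12,9)):
    pts+= [a+(w-a)*i/n for i in range(1,n+1)]; a=w
for i,q in enumerate(pts):
    d=Rm.T@(q-p)*1000; d=np.round(d)
    rz=.135 if i<20 else 0
    print('{"dx":%d,"dy":%d,"dz":%d,"rz":%g}'%(*d,rz),end=',\n' if i%10==9 else ',')
    p,Rm=sim(p,Rm,[dict(dx=d[0],dy=d[1],dz=d[2],rz=rz)])
print(p,R.from_matrix(Rm).as_euler('xyz'))
E
```

```text
{"dx":-33,"dy":-27,"dz":0,"rz":0.135},{"dx":-37,"dy":-22,"dz":-1,"rz":0.135},{"dx":-40,"dy":-17,"dz":0,"rz":0.135},{"dx":-41,"dy":-11,"dz":0,"rz":0.135},{"dx":-43,"dy":-6,"dz":-1,"rz":0.135},{"dx":-43,"dy":0,"dz":0,"rz":0.135},{"dx":-42,"dy":5,"dz":0,"rz":0.135},{"dx":-42,"dy":12,"dz":0,"rz":0.135},{"dx":-39,"dy":17,"dz":-1,"rz":0.135},{"dx":-37,"dy":22,"dz":0,"rz":0.135},
{"dx":-34,"dy":26,"dz":0,"rz":0.135},{"dx":-29,"dy":31,"dz":-1,"rz":0.135},{"dx":-38,"dy":22,"dz":3,"rz":0.135},{"dx":-34,"dy":26,"dz":2,"rz":0.135},{"dx":-31,"dy":31,"dz":2,"rz":0.135},{"dx":-26,"dy":35,"dz":2,"rz":0.135},{"dx":-21,"dy":37,"dz":2,"rz":0.135},{"dx":-16,"dy":40,"dz":3,"rz":0.135},{"dx":-10,"dy":42,"dz":2,"rz":0.135},{"dx":-4,"dy":43,"dz":2,"rz":0.135},
{"dx":1,"dy":44,"dz":2,"rz":0},[ 0.53020661 -0.23626263  0.21531454] [ 3.14156119e+00 -6.55151672e-06  9.97783101e-02]
```

```bash
python3 -m inch '[{"dx":-33,"dy":-27,"dz":0,"rz":0.135},{"dx":-37,"dy":-22,"dz":-1,"rz":0.135},{"dx":-40,"dy":-17,"dz":0,"rz":0.135},{"dx":-41,"dy":-11,"dz":0,"rz":0.135},{"dx":-43,"dy":-6,"dz":-1,"rz":0.135},{"dx":-43,"dy":0,"dz":0,"rz":0.135},{"dx":-42,"dy":5,"dz":0,"rz":0.135},{"dx":-42,"dy":12,"dz":0,"rz":0.135},{"dx":-39,"dy":17,"dz":-1,"rz":0.135},{"dx":-37,"dy":22,"dz":0,"rz":0.135}]'
```

```text
schema error: expected keys dx, dy, dz, rx, ry, rz, hand
```

All keys are required; open is hand -1.

```bash
python3 -m inch '[{"dx":-33,"dy":-27,"dz":0,"rx":0,"ry":0,"rz":0.135,"hand":-1},{"dx":-37,"dy":-22,"dz":-1,"rx":0,"ry":0,"rz":0.135,"hand":-1},{"dx":-40,"dy":-17,"dz":0,"rx":0,"ry":0,"rz":0.135,"hand":-1},{"dx":-41,"dy":-11,"dz":0,"rx":0,"ry":0,"rz":0.135,"hand":-1},{"dx":-43,"dy":-6,"dz":-1,"rx":0,"ry":0,"rz":0.135,"hand":-1},{"dx":-43,"dy":0,"dz":0,"rx":0,"ry":0,"rz":0.135,"hand":-1},{"dx":-42,"dy":5,"dz":0,"rx":0,"ry":0,"rz":0.135,"hand":-1},{"dx":-42,"dy":12,"dz":0,"rx":0,"ry":0,"rz":0.135,"hand":-1},{"dx":-39,"dy":17,"dz":-1,"rx":0,"ry":0,"rz":0.135,"hand":-1},{"dx":-37,"dy":22,"dz":0,"rx":0,"ry":0,"rz":0.135,"hand":-1}]'; python3 -c "
from workcell import bot; print(bot.observe()['qpos'])"
```

```text
clock: 1.6
position: [0.436, 0.2219, 0.2347]
tool_rot: [3.141, -0.001, 1.444]
force: [0.8, 0.9, -0.0]
grip_width: 0.0852
[-0.89395608  0.31915479  0.38027     1.96033223 -0.15098417  0.88835378
 -0.56205498]
```

```bash
python3 -m inch '[{"dx":-34,"dy":26,"dz":0,"rx":0,"ry":0,"rz":0.135,"hand":-1},{"dx":-29,"dy":31,"dz":-1,"rx":0,"ry":0,"rz":0.135,"hand":-1},{"dx":-38,"dy":22,"dz":3,"rx":0,"ry":0,"rz":0.135,"hand":-1},{"dx":-34,"dy":26,"dz":2,"rx":0,"ry":0,"rz":0.135,"hand":-1},{"dx":-31,"dy":31,"dz":2,"rx":0,"ry":0,"rz":0.135,"hand":-1},{"dx":-26,"dy":35,"dz":2,"rx":0,"ry":0,"rz":0.135,"hand":-1},{"dx":-21,"dy":37,"dz":2,"rx":0,"ry":0,"rz":0.135,"hand":-1},{"dx":-16,"dy":40,"dz":3,"rx":0,"ry":0,"rz":0.135,"hand":-1},{"dx":-10,"dy":42,"dz":2,"rx":0,"ry":0,"rz":0.135,"hand":-1},{"dx":-4,"dy":43,"dz":2,"rx":0,"ry":0,"rz":0.135,"hand":-1}]'; python3 -c "
from workcell import bot; print(bot.observe()['qpos'])"
```

```text
clock: 2.6
position: [0.5249, -0.1942, 0.2174]
tool_rot: [-3.141, -0.001, 0.095]
force: [0.9, 1.1, 0.2]
grip_width: 0.0854
[-0.26675522  0.54075123  0.74496385  1.81693088 -0.4416071   0.95681496
 -0.80804432]
```

```bash
python3 -m inch '[{"dx":1,"dy":44,"dz":2,"rx":0,"ry":0,"rz":0,"hand":-1},{"dx":0,"dy":0,"dz":0,"rx":0,"ry":0,"rz":0,"hand":-1},{"dx":0,"dy":0,"dz":0,"rx":0,"ry":0,"rz":0,"hand":-1}]'; python3 -c "
from h import *
print(bot.observe()['qpos'],bot.get_calibration('wrist'))
im,d=bot.grab_frame('wrist');cv2.imwrite('pics/w1.png',im[:,:,::-1])
np.savez('w1.npz',im=im,d=d)
for k in bot.tip_of('wrist','red_knob'):
    v,u=k['centre'];print(k,atz(bot.get_calibration('wrist'),u,v,.094))"
```

```text
clock: 2.9
position: [0.5298, -0.2372, 0.2151]
tool_rot: [3.142, 0.0, 0.098]
force: [0.1, 0.8, 0.1]
grip_width: 0.0852
[-0.17270527  0.57574755  0.72975111  1.76401536 -0.4528241   0.97750569
 -0.73615915] {'vertical_fov': 62.66584898309914, 'cx': 320.3964749196837, 'cy': 200.2659271459925, 'k1': -0.036856992573734586, 'origin': array([ 0.61001123, -0.22970755,  0.35788549]), 'orientation': array([ 2.82396685e+00, -4.31669064e-04, -1.47345119e+00])}
{'centre': [190.0, 317.8], 'score': 0.86} [ 0.53296395 -0.23317198  0.094     ]
{'centre': [379.9, 18.7], 'score': 0.75} [0.28548859 0.07122812 0.094     ]
```

View pics/w1.png

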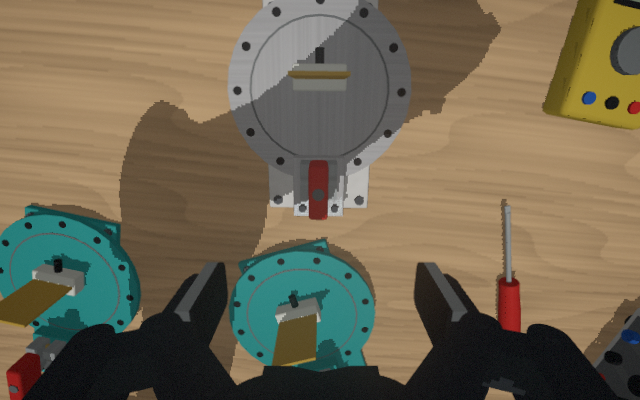

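The wrist view shows the red bar at (318,190) on the grey unit with the brass plate at (320,75). It is nearly aligned with the tool. I'll refine its pose.

```bash
python3 - <<'E'
from m import *
z=np.load('w1.npz');im,d=z['im'],z['d'];c=bot.get_calibration('wrist')
hs=cv2.cvtColor(im,cv2.COLOR_RGB2HSV)
def rp():
    P=[];U=[]
    for v in range(150,230):
        for u in range(295,345):
            p=im[v,u].astype(int)
            if p[0]>50 and p[0]>2*p[1] and p[0]>2*p[2]: P.append(atd(c,u,v,d[v,u]));U.append((u,v))
    return np.array(P),np.array(U)
P,U=rp();print(len(P),np.percentile(P,[1,50,99],0).round(4))
k=P[:,2]>np.percentile(P[:,2],60)-.004;print(k.sum())
T=P[k];print(cv2.minAreaRect((T[:,:2]*1000).astype(np.float32)),T[:,2].mean())
cv2.imwrite('pics/w1c.png',cv2.resize(im[120:240,240:400,::-1],None,fx=4,fy=4,interpolation=2))
# collar/plate: straight
print(bot.observe()['tool_rot'])
E
```

```text
948 [[ 0.512  -0.2412  0.0812]
 [ 0.5397 -0.2328  0.104 ]
 [ 0.5556 -0.2246  0.1057]]
851
((560.3826293945312, -230.9249267578125), (100.29679107666016, 14.738226890563965), 5.194241523742676) 0.10430580226334575
[-3.14095020e+00 -8.96131538e-05  1.00801404e-01]
```

View pics/w1c.png

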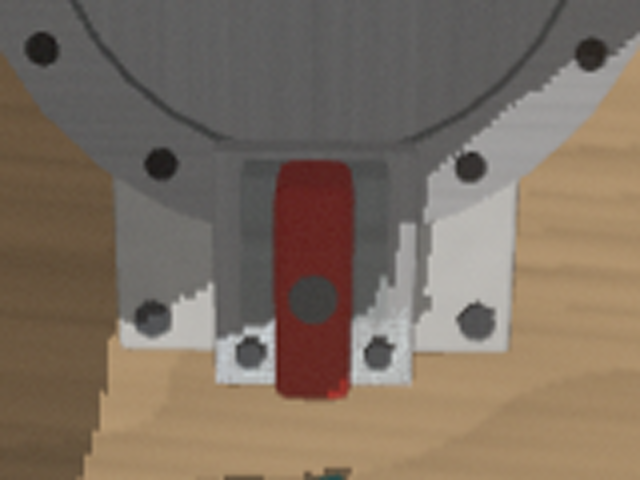

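```bash
python3 - <<'E'
from h import *
c=bot.get_calibration('wrist');s=bot.observe()
a=atz(c,240+313/4-.4,120+299/4-.4,.104);b=atz(c,240+315/4,120+170/4,.104);e=atz(c,240+313/4,120+375/4,.104)
print(a,b,e,np.arctan2(*(b-e)[[1,0]]))
Rm=R.from_euler('xyz',s['tool_rot']).as_matrix()
print('tool delta mm',1000*Rm.T@(np.array([a[0],a[1],.076])-s['position']),s['position'])
E
```

```text
[ 0.53225155 -0.2333609   0.104     ] [ 0.55835316 -0.23150776  0.104     ] [ 0.51561446 -0.23532541  0.104     ] 0.08908885751646686
tool delta mm [  2.08078776  -1.64575361 139.25739719] [ 0.53034353 -0.23529795  0.21525612]
```

```bash
python3 -m inch '[{"dx":2,"dy":-2,"dz":25,"rx":0,"ry":0,"rz":0.01,"hand":-1},{"dx":0,"dy":0,"dz":30,"rx":0,"ry":0,"rz":0,"hand":-1},{"dx":0,"dy":0,"dz":30,"rx":0,"ry":0,"rz":0,"hand":-1},{"dx":0,"dy":0,"dz":25,"rx":0,"ry":0,"rz":0,"hand":-0.5},{"dx":0,"dy":0,"dz":20,"rx":0,"ry":0,"rz":0,"hand":-0.5},{"dx":0,"dy":0,"dz":9,"rx":0,"ry":0,"rz":0,"hand":0},{"dx":0,"dy":0,"dz":0,"rx":0,"ry":0,"rz":0,"hand":0},{"dx":0,"dy":0,"dz":0,"rx":0,"ry":0,"rz":0,"hand":0}]' 40; python3 -c "
from h import *
print(bot.observe()['qpos'])
im,d=bot.grab_frame('wrist');cv2.imwrite('pics/w2.png',im[:,:,::-1])
im,d=bot.grab_frame('scene');cv2.imwrite('pics/s2.png',cv2.resize(im[150:300,120:320,::-1],None,fx=3,fy=3))"
```

```text
clock: 3.8
position: [0.5324, -0.2338, 0.0772]
tool_rot: [3.141, -0.001, 0.09]
force: [-0.6, -0.6, -0.2]
grip_width: 0.0426
[-0.07853118  0.75110759  0.58191404  1.85520223 -0.6064724   0.71853689
 -0.62976773]
```

View pics/w2.png

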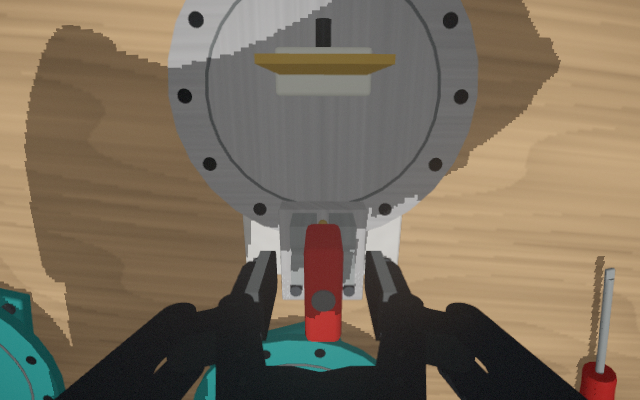

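View pics/s2.png

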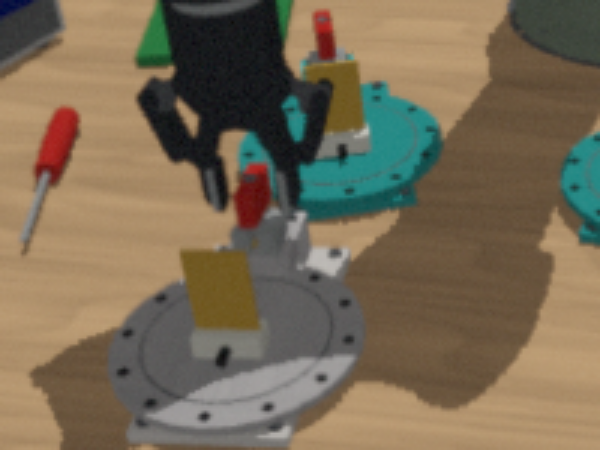

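The knob at (323,300) sits midway between the pads at (262,275) and (378,275). I'll close the gripper.

```bash
python3 -m inch '[{"dx":0,"dy":0,"dz":0,"rx":0,"ry":0,"rz":0,"hand":1},{"dx":0,"dy":0,"dz":0,"rx":0,"ry":0,"rz":0,"hand":1},{"dx":0,"dy":0,"dz":0,"rx":0,"ry":0,"rz":0,"hand":1},{"dx":0,"dy":0,"dz":0,"rx":0,"ry":0,"rz":0,"hand":1},{"dx":0,"dy":0,"dz":0,"rx":0,"ry":0,"rz":0,"hand":1},{"dx":0,"dy":0,"dz":0,"rx":0,"ry":0,"rz":0,"hand":1}]' 60; python3 -c "
from h import *
s=bot.observe();print(s['force'],s['moment'])"
```

```text
clock: 4.5
position: [0.5324, -0.2346, 0.077]
tool_rot: [3.141, -0.001, 0.089]
force: [-1.0, -1.3, 7.3]
grip_width: 0.0151
[-1.04975231 -1.31369148  7.28301623] [-0.23154352  0.18460933  0.02456782]
```

```bash
python3 -m inch '[{"dx":0,"dy":0,"dz":-4,"rx":0,"ry":0,"rz":0,"hand":1},{"dx":0,"dy":0,"dz":-4,"rx":0,"ry":0,"rz":0,"hand":1},{"dx":0,"dy":0,"dz":-4,"rx":0,"ry":0,"rz":0,"hand":1},{"dx":0,"dy":0,"dz":-4,"rx":0,"ry":0,"rz":0,"hand":1},{"dx":0,"dy":0,"dz":-4,"rx":0,"ry":0,"rz":0,"hand":1},{"dx":0,"dy":0,"dz":0,"rx":0,"ry":0,"rz":0,"hand":1},{"dx":0,"dy":0,"dz":0,"rx":0,"ry":0,"rz":0,"hand":1}]'; python3 - <<'E'
from h import *
s=bot.observe();print(s['force'],s['moment'])
im,d=bot.grab_frame('wrist');cv2.imwrite('pics/w3.png',im[:,:,::-1]);c=bot.get_calibration('wrist')
m=(im[...,0]>50)&(im[...,0]>2*im[...,1].astype(int))&(im[...,0]>2*im[...,2].astype(int));m[:180]=0;m[350:]=0;m[:,:290]=0;m[:,360:]=0
v,u=np.nonzero(m);print(np.percentile([atd(c,a,b,d[b,a])[2] for a,b in zip(u,v)],[5,25,50,75,95]),[u.mean(),v.mean()])
E
```

```text
clock: 5.2
position: [0.5321, -0.2344, 0.0965]
tool_rot: [3.141, -0.0, 0.09]
force: [4.5, -5.7, -9.5]
grip_width: 0.0151
[ 4.49748432 -5.68183218 -9.48209109] [-1.25221881 -0.84191543  0.00401396]
[0.10373114 0.12142551 0.12289666 0.12345793 0.12410623] [np.float64(321.13687299893274), np.float64(279.5184098185699)]
```

View pics/w3.png

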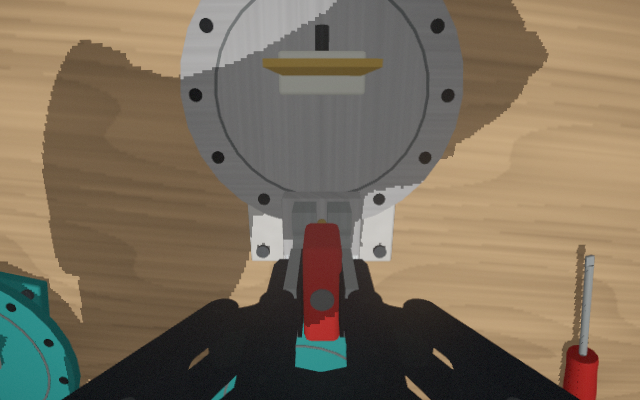

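The plunger is lifted about 20 mm (bar top at 0.1235) with no slip; the screw is still at (321,300). Now I turn it anticlockwise, which is negative tool rz.

```bash
python3 -m inch '[{"dx":0,"dy":0,"dz":0,"rx":0,"ry":0,"rz":-0.1,"hand":1},{"dx":0,"dy":0,"dz":0,"rx":0,"ry":0,"rz":-0.1,"hand":1},{"dx":0,"dy":0,"dz":0,"rx":0,"ry":0,"rz":-0.1,"hand":1},{"dx":0,"dy":0,"dz":0,"rx":0,"ry":0,"rz":-0.1,"hand":1},{"dx":0,"dy":0,"dz":0,"rx":0,"ry":0,"rz":-0.1,"hand":1},{"dx":0,"dy":0,"dz":0,"rx":0,"ry":0,"rz":-0.1,"hand":1}]'; python3 -c "
from h import *
s=bot.observe();print(s['force'],s['moment'],s['qpos'])"
```

```text
clock: 5.85
position: [0.5319, -0.2341, 0.0963]
tool_rot: [3.142, 0.0, 0.694]
force: [3.4, -3.0, -9.3]
grip_width: 0.0149
[ 3.44295613 -2.97125039 -9.26351506] [-0.64606276 -0.59386613  0.01749121] [ 0.00762818  0.68074195  0.44523143  1.84270609 -0.42637421  0.71386244
 -0.18334553]
```

```bash
python3 -m inch '[{"dx":0,"dy":0,"dz":0,"rx":0,"ry":0,"rz":-0.1,"hand":1},{"dx":0,"dy":0,"dz":0,"rx":0,"ry":0,"rz":-0.1,"hand":1},{"dx":0,"dy":0,"dz":0,"rx":0,"ry":0,"rz":-0.1,"hand":1},{"dx":0,"dy":0,"dz":0,"rx":0,"ry":0,"rz":-0.1,"hand":1},{"dx":0,"dy":0,"dz":0,"rx":0,"ry":0,"rz":-0.1,"hand":1},{"dx":0,"dy":0,"dz":0,"rx":0,"ry":0,"rz":-0.1,"hand":1},{"dx":0,"dy":0,"dz":0,"rx":0,"ry":0,"rz":-0.1,"hand":1},{"dx":0,"dy":0,"dz":0,"rx":0,"ry":0,"rz":-0.1,"hand":1},{"dx":0,"dy":0,"dz":0,"rx":0,"ry":0,"rz":-0.1,"hand":1},{"dx":0,"dy":0,"dz":0,"rx":0,"ry":0,"rz":-0.07,"hand":1}]'; python3 -c "
from h import *
s=bot.observe();print(s['force'],s['moment'],s['qpos'])
im,d=bot.grab_frame('wrist');cv2.imwrite('pics/w4.png',im[:,:,::-1])"
```

```text
clock: 6.85
position: [0.5313, -0.234, 0.096]
tool_rot: [-3.14, -0.0, 1.664]
force: [-0.0, -1.3, -8.5]
grip_width: 0.0152
[-0.00874048 -1.29919911 -8.4827765 ] [-0.45838667 -0.03454482  0.01233699] [ 0.18581403  0.63822082  0.18138175  1.83378526 -0.17001781  0.68610465
  0.55721192]
```

View pics/w4.png

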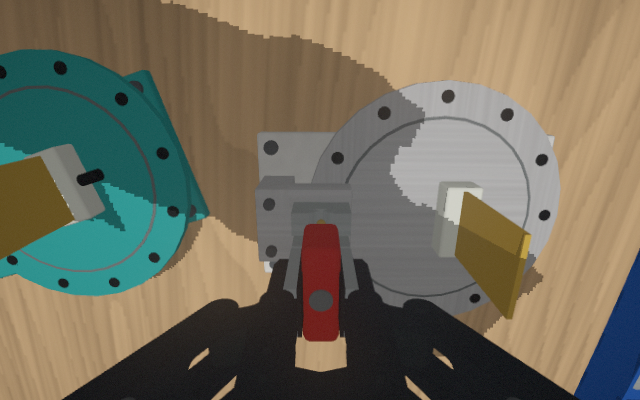

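The bar is turned a quarter, perpendicular to the collar and disc direction, and is still gripped squarely. I'll lower it toward the notch and let go.

```bash
python3 -m inch '[{"dx":0,"dy":0,"dz":3,"rx":0,"ry":0,"rz":0,"hand":1},{"dx":0,"dy":0,"dz":3,"rx":0,"ry":0,"rz":0,"hand":1},{"dx":0,"dy":0,"dz":3,"rx":0,"ry":0,"rz":0,"hand":1},{"dx":0,"dy":0,"dz":0,"rx":0,"ry":0,"rz":0,"hand":1},{"dx":0,"dy":0,"dz":0,"rx":0,"ry":0,"rz":0,"hand":1}]'; python3 -c "
from h import *
s=bot.observe();print(s['force'],s['moment'])"
```

```text
clock: 7.4
position: [0.5315, -0.234, 0.0872]
tool_rot: [-3.141, -0.0, 1.659]
force: [-5.1, -0.4, 0.3]
grip_width: 0.0148
[-5.13555888 -0.43661671  0.307679  ] [-0.15540933  1.3192999  -0.03638283]
```

```bash
python3 -m inch '[{"dx":0,"dy":0,"dz":0,"rx":0,"ry":0,"rz":0,"hand":0.1},{"dx":0,"dy":0,"dz":0,"rx":0,"ry":0,"rz":0,"hand":0.1},{"dx":0,"dy":0,"dz":0,"rx":0,"ry":0,"rz":0,"hand":0.1},{"dx":0,"dy":0,"dz":0,"rx":0,"ry":0,"rz":0,"hand":0.1}]'; python3 -c "
from h import *
s=bot.observe();print(s['force'],s['moment'])
im,d=bot.grab_frame('wrist');cv2.imwrite('pics/w5.png',im[:,:,::-1])"
```

```text
clock: 7.8
position: [0.5323, -0.234, 0.0874]
tool_rot: [3.141, 0.0, 1.66]
force: [-0.3, -0.1, 1.0]
grip_width: 0.0384
[-0.26135581 -0.13557971  1.02520911] [-0.03040582  0.04298038  0.02493743]
```

View pics/w5.png

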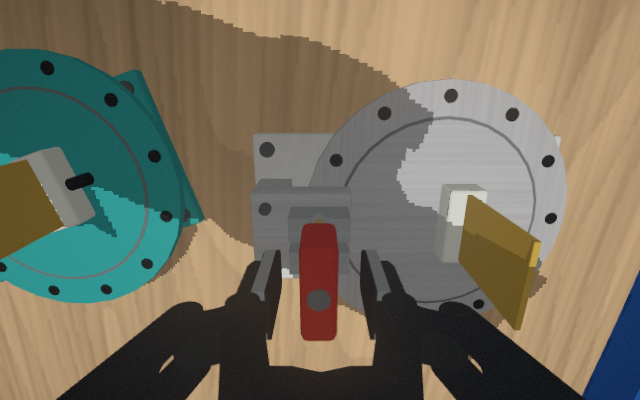

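The knob, at (319,285), is free of both pads and stays up, turned a quarter. I'll retreat straight up and check.

```bash
python3 -m inch '[{"dx":0,"dy":0,"dz":-10,"rx":0,"ry":0,"rz":0,"hand":0.1},{"dx":0,"dy":0,"dz":-25,"rx":0,"ry":0,"rz":0,"hand":0.1},{"dx":0,"dy":0,"dz":-35,"rx":0,"ry":0,"rz":0,"hand":0.1},{"dx":0,"dy":0,"dz":-35,"rx":0,"ry":0,"rz":0,"hand":0.1},{"dx":0,"dy":0,"dz":-30,"rx":0,"ry":0,"rz":0,"hand":0.1},{"dx":0,"dy":0,"dz":0,"rx":0,"ry":0,"rz":0,"hand":0.1},{"dx":0,"dy":0,"dz":0,"rx":0,"ry":0,"rz":0,"hand":0.1},{"dx":0,"dy":0,"dz":0,"rx":0,"ry":0,"rz":0,"hand":0.1}]'; python3 - <<'E'
from h import *
c=bot.get_calibration('wrist');im,d=bot.grab_frame('wrist')
cv2.imwrite('pics/w6.png',im[:,:,::-1])
I=im.astype(int);m=(I[...,0]>50)&(I[...,0]>2*I[...,1])&(I[...,0]>2*I[...,2])
v,u=np.nonzero(m);P=np.array([atd(c,a,b,d[b,a]) for a,b in zip(u,v)])
k=(np.hypot(P[:,0]-.532,P[:,1]+.234)<.03)&(P[:,2]>.08);T=P[k];print(k.sum(),np.percentile(T[:,2],[10,50,90]))
T=T[T[:,2]>np.median(T[:,2])-.004];print(cv2.minAreaRect((T[:,:2]*1000).astype(np.float32)))
ims=[]
im,d=bot.grab_frame('scene');ims.append(cv2.resize(im[170:330,130:480,::-1],None,fx=2,fy=2));cv2.imwrite('pics/s6.png',ims[0])
E
```

```text
clock: 8.65
position: [0.5316, -0.2338, 0.2218]
tool_rot: [-3.141, -0.0, 1.66]
force: [-0.2, 0.2, 0.4]
grip_width: 0.0385
980 [0.11030567 0.11407977 0.11508843]
((531.816650390625, -234.3574981689453), (15.107151985168457, 44.23204040527344), 4.581910610198975)
```

View pics/w6.png

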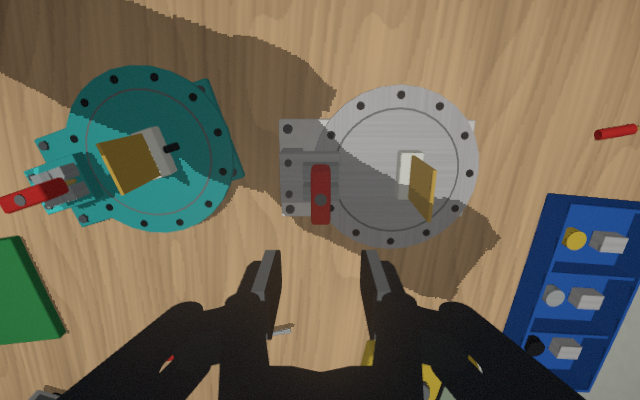

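View pics/s6.png

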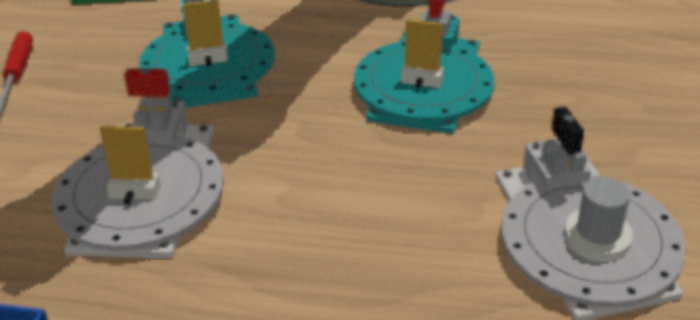

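The bar top is at 0.114, which is 10 mm up and matches the rest notch. It is turned about 90° (bar at 94.6° in world, was about 5°). The black knob is untouched and the gripper is clear, so I'm handing in.

```bash
python3 -c "
from workcell import bot; print(bot.job_done())"
```

```text
the job is handed in; nothing more can be done
None
```

The red plunger on the brass-plate turntable is unlocked and resting in its notch, and I handed the job in at about 8.8 s of the 35 s. `job_done()` gives no verdict.

- **What I did:** I gripped the red knob on the grey unit, not the two turquoise look-alikes. I pulled it up about 20 mm, turned it a quarter turn anticlockwise, lowered it into the rest notch, let go and backed straight up.
- **Red knob:** The bar top is at 0.114 m, 10 mm above locked, which is the rest-notch height. The bar has turned about 90° (from about 5° to about 94.6° in the world frame).
- **Force and contact:** Wrist force stayed under about 13 N in every reading. It was near zero with the gripper clear, about 0.1 m above the knob.
- **Black knob:** It was never approached, and the last scene picture shows it as before; I did not measure its height again.
- **Disagreements:** The cameras differed by about 2 mm on where the knob's axis is, within their stated calibration error. My first move was refused because the rows lacked some keys, and no motion resulted.

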